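# Stop the hoist panel and rock its fuse link free

## Robot

A 6-joint arm with a two-finger parallel gripper is mounted at the origin on the work surface. World frame = base frame: x ahead of the robot, y to its left, z up, the work surface at z = 0. Lengths are in mm, angles in rad, forces in N, time in s.
With the tool pointing down it reaches from about 400 to 925 mm from the base axis. Payload 12.5 kg.
Tool frame: the origin (TCP) lies midway between the tips of the shut fingers; the grasp point (between the pads) lies env.grasp_offset behind it (env.grasp_offset is the distance from the TCP to the grasp point, in mm); x points along the fingers, y is the direction in which the jaws open and shut, and the axes are right-handed (so a half turn about x gives the same grasp; the last joint's range is limited). The gripper opens to 95 mm and grips with 3 to 60 N. Pads are 20 mm wide; open, the fingers measure 119 mm over their backs; the gripper's body (75 mm by 180 mm) begins 59 mm behind the grasp point.
Start: joints at [1.205, 0.491, 1.559, -0, 1.092, -0.106], TCP at [160.537, 604.049, 214.661] pointing down, gripper open.
Joint ranges: [-3.1, 3.1], [-0.84, 2.19], [0.05, 2.79], [-1.13, 4.28], [0.06, 2.93], [-2.69, 2.69]. Speed limits (rad/s): [2.22, 2.22, 2.79, 3.14, 3.14, 3.14].

## Interface

Orientations are given as [roll, pitch, yaw] about the fixed x, y, z axes, in that order (R = Rz(yaw) Ry(pitch) Rx(roll)).
In Python, from cell import env gives the robot as it stands.
- The arm moves only by the tool apply_moves, never from a script. Its arguments are lists of equal length, an entry for each row: "offset": the shift along the world's x, y, z in units of 25 mm (1.0 is 25 mm), a list of three; "yaw": the turn about the world's z in units of 6 degrees (1.0 is 6 degrees); "jaw": the closure, from -1 (fully open) to 1 (shut), so that 0 is half open. A call has 1 to 20 rows; each row is the pose to reach, as a shift and turn from the pose measured when the call began; what a row does not reach only later rows make up. A row lasts 1/8 s, in which the tool goes at most 62.5 mm and 10.7 degrees, less where a joint would pass 70% of its speed; a pose out of reach is approached as far as the arm can. A call with a gripper value outside its range is refused whole. The fingers move at their own pace and stop on an object; the grip force is fixed at half the most. Time passes only in rows, so rows that repeat a pose let the fingers close. It gives the time, the measured TCP pose, the force and the opening at its end, in the units of the state.
- env.state(): the state, without advancing time (a new reading comes with each control period).
- env.read_camera(name): name is "scene" or "top" or "wrist"; returns a dict with "frame" (384x512x3 uint8, red, green, blue), "fx", "fy", "cx", "cy" (pixels), "xyz" and "rotation" of the camera in the world; the wrist camera has in their place "hand_eye" (4x4, takes a point from camera to tool coordinates, whose origin is the TCP and whose axes are the tool frame's). Camera axes: x right, y down, z forward; pixel columns grow to the right and rows downward; lengths in mm; the calibration is good to about 2 mm. The wrist camera is an equidistant fisheye: a pixel r from the principal point sees the ray r / f radians off the axis. A picture is of the moment at which its call begins: read the wrist's pose just before it. There is no depth.
- env.job_done(): hands the job in, once; it reports no verdict.
The state is a dict: "t": time; "joints": joint angles; "qvel": joint speeds; "tau": joint torques, N m; "eef_pos": TCP position; "tcp_rot": TCP orientation; "ft_force": force on the tool from outside, world axes, zero at the start; "moment": the same for the moment, N m; "opening": opening from 0.0 (shut) to 1.0 (fully open).
Only numpy, scipy, OpenCV 4.12 (cv2) and the standard library are available. Lean on these libraries where they do the work, as an engineer would, in place of code of your own. Each camera call takes 0.05 s, during which the arm holds its last target.

## Task

The hoist's control panel lies on the bench for service: first press the mushroom-headed stop button on its push-button box fully down and let it come right back up, without pressing the flush start button beside it. Then take the fuse link that is plugged into the panel's fuse base and rock it free of the two spring clips - ease up one end, then the other, in strokes of some 5 to 10 degrees each way and never further than 15, not in one straight pull. Finish while still gripping the fuse link: hold it still, level and over its base, with both blades just clear of the clips by a centimetre or two, and leave the other things on the bench and panel where they lie.

Things in the scene. Friction and masses are not known exactly. Their poses are not given: they have to be found in the camera images.
- panel: The control panel: a grey sheet-steel mounting plate 360 (x) x 460 (y) x 3 mm lying face up on the bench, fixed. Origin at the centre of its underside, x and y along its sides. It is at most 86 mm high (two contactors near its +x edge, y -60 to +45 mm); wiring ducts 38 mm high run along its two y edges and its +x edge.
- fuse_base: Fuse base, fixed on the panel's plate: black moulded foot 124 (x) x 36 (y) x 16 mm, two copper spring clips at x = -33 and +33 mm, bolted copper terminals at its ends. Origin: centre of its underside, z up. A clip is 11 mm long (x), 10 mm wide over its leaves and stands 28 to 51 mm above the origin: a blade rests at 28 mm, the leaves grip it from 28 to 46 mm and flare outward above.
- clip_top (a point): Point midway between the two clips at the height of their tips, 51 mm above the underside of the fuse base. Each clip holds its blade with roughly 6 to 9.5 N of dry friction, so a straight pull needs 12 to 19 N; tipping the link about one clip slides the other blade alone and needs a moment of some 0.35 to 0.65 N m.
- fuse: Fuse link plugged into the fuse base, 0.16 to 0.24 kg: white ceramic block 45 (x) x 30 (y) x 50 mm with a steel blade 6 mm thick (y), 20 mm high at each end, out to x = -40 and +40 mm. Origin: midway between the blades at their lower edges; x from blade to blade, z up. The block spans 4 mm below to 46 mm above the origin. Fully home, the origin is 28 mm above that of the base, axes parallel.
- blade_a (a point): Lower edge of the fuse link's blade at x = -33 mm of the link (moves with it).
- blade_b (a point): Lower edge of the fuse link's blade at x = +33 mm of the link (moves with it).
- station: The push-button box on the panel, fixed: light grey moulded box 125 (x) x 72 (y) x 53 mm, with two buttons on its top: the mushroom-headed stop button at x = +29 mm, the flush start button at x = -31 mm. Origin at the centre of its underside. The box and the fuse base stand side by side on the panel, either one on the left.
- stop_top (a point): Centre of the top of the stop button's mushroom head (38 mm across, black, standing 27 mm above the box; moves with it).
- stop (a joint): Travel of the stop button in m: 0 up, 0.006 fully down; spring, 1.5 N to start and 5 N fully down; springs back when let go.
- start (a joint): Travel of the flush start button in m: 0 up, 0.004 fully down. Not to be pressed.
- spare: A second fuse link of the same kind lying on its side on the panel plate, between the fuse base and the button box, loose: leave it alone. Origin at the centre of its underside.
- screwdriver: Loose screwdriver, 200 mm, lying on the panel along its -x edge.
- wrench: Loose open wrench, 200 mm, on the bench.
- spray: Loose spray can, 52 mm across, 170 mm high, standing on the bench.
- screw_jar: Loose glass jar, 66 mm across, 85 mm high, standing on the bench.
- tape: Loose roll of black tape, 80 mm across, 19 mm high, lying on the bench.
- hammer: Loose hammer, 280 mm, on the bench.
- fuse_top (a point): Centre of the top face of the fuse link's block, 46 mm above its origin; two steel lugs rise 7 mm above it near the ends. The block's faces 30 mm apart (across y) stand free to be gripped from above, fingertips down to about 10 mm above the link's origin. Grip it firmly (60 N or more, 100 N does no harm), or it turns in the fingers as it is rocked.

How it is judged (in metres and radians):
On the way, in this order (a step that is already met when the one before it is completed fails the run):
1. the stop button is pressed fully down, the fuse link still home (value of joint stop above 0.0052 m and distance of fuse from where it was at the start of the episode below 0.004 m), for 0.05 s.
2. the stop button is let back up, the fuse link still home (value of joint stop below 0.001 m and distance of fuse from where it was at the start of the episode below 0.004 m), for 0.1 s.
3. the fuse link is rocked: one end is up by more than 3.4 degrees, the other blade still in its clip (((angle between fuse's own x axis and vertical below 1.511 rad and z of blade_a in the frame of fuse_base below 0.046 m) or (angle between fuse's own x axis and vertical above 1.631 rad and z of blade_b in the frame of fuse_base below 0.046 m))), for 0.05 s.
4. it is rocked back through level, with a blade still in its clip (angle between fuse's own x axis and vertical between 1.536 and 1.606 rad and z of any of blade_a, blade_b in the frame of fuse_base below 0.046 m).
5. it is rocked again, past level by more than 3.4 degrees, the lower blade drawn up by more than 3 mm but still in its clip (((angle between fuse's own x axis and vertical below 1.511 rad and z of blade_a in the frame of fuse_base between 0.031 and 0.046 m) or (angle between fuse's own x axis and vertical above 1.631 rad and z of blade_b in the frame of fuse_base between 0.031 and 0.046 m))), for 0.05 s.
At the end, for the whole second after the job is handed in: The fuse link is held still in the fingers, level within 8.6 degrees, over its base (origin within 30 mm sideways of the point between the clips), both blades' lower edges at least 2 mm above the clip tips and its origin at most 35 mm above them, touching no part of the base; both buttons are up (z of each of blade_a, blade_b in the frame of fuse_base above 0.053 m and z of fuse in the frame of fuse_base below 0.086 m and horizontal distance between fuse and clip_top below 0.03 m and angle between fuse's own z axis and vertical below 0.15 rad and contact force between fuse and fuse_base below 0.1 N and contact force between fuse and the fingers above 3 N and linear speed of fuse below 0.02 m/s and value of joint each of stop, start below 0.001 m); the arm keeps its last pose, push and grip.
It fails at once if the start button is pressed (value of joint start above 0.002 m).
It fails at once if the fuse link is tipped beyond 17 degrees (angle between fuse's own z axis and vertical above 0.3 rad).
It fails at once if another loose thing is moved by more than 20 mm (distance of any of spare, screwdriver, wrench, spray, screw_jar, tape, hammer from where it was at the start of the episode above 0.02 m).
It also fails if it takes over 45 s, if anything falls off the work surface, if the arm or the gripper's body presses on something with over 40 N, if the wrist force passes 120 N, or if a joint passes its speed limit or range.

## Working session

There is one attempt and no reset: what is moved stays moved. The work goes in short steps, Python scripts to look and compute and a tool call to move; the robot and the scene stay as the last step left them, time stands still between calls to the robot, and variables do not carry over. Pictures are saved under pics/ and viewed, and the job is handed in when it is done.

Besides the shell and the picture viewer there is one more tool, called after ">>>" as a command line: name --pt "numbers of a row" for each row, then --argument value for the rest. apply_moves: Moves the arm, as the interface text tells. Its arguments: {"type":"object","properties":{"offset":{"type":"array"},"yaw":{"type":"array"},"jaw":{"type":"array"}},"required":["offset","yaw","jaw"]}

```bash
ls; mkdir -p pics
python3 - <<'E'
from cell import env
import cv2
print(env.state()); print(env.grasp_offset)
for n in ["scene","top","wrist"]:
    c=env.read_camera(n)
    cv2.imwrite(f"pics/{n}0.png",cv2.cvtColor(c["frame"],cv2.COLOR_RGB2BGR))
    print(n,{k:v for k,v in c.items() if k!="frame"})
E
```

```text
pics
{'t': 0.0, 'joints': array([ 1.20540974e+00,  4.91582931e-01,  1.55948024e+00, -1.75816586e-05,
        1.09167539e+00, -1.05599741e-01]), 'qvel': array([-0.0002178 ,  0.00039853,  0.00037978, -0.00057011,  0.00043655,
        0.00092855]), 'tau': array([-5.18670695e-04, -6.12634349e+01, -2.58181858e+01,  6.91882940e-02,
        4.80949378e-02, -6.72636133e-05]), 'eef_pos': array([160.43778704, 603.79537321, 214.03662245]), 'tcp_rot': array([-1.66278964,  1.56965031, -1.92256837]), 'ft_force': array([1.16059558, 0.96907792, 0.14361749]), 'moment': array([-0.00279548,  0.03961421, -0.02244053]), 'opening': 0.9989783078127236}
18.8
scene {'fx': 357.6590988306916, 'fy': 357.6590988306916, 'cx': 259.56255272234085, 'cy': 194.26338357162317, 'xyz': array([ 963.57630031,  185.70015105, 1001.18732153]), 'rotation': array([-2.6075065 , -0.00995516,  1.94465155])}
top {'fx': 442.963564506679, 'fy': 442.963564506679, 'cx': 255.2386523377294, 'cy': 187.06855315676805, 'xyz': array([ 329.16785638,   10.64175438, 1342.37334341]), 'rotation': array([-3.03986791, -0.0125811 , -1.54426267])}
wrist {'fx': 297.3186396354542, 'fy': 297.3186396354542, 'cx': 257.97840568583956, 'cy': 195.18317674032824, 'hand_eye': array([[-2.08366530e-04, -2.82997096e-01,  9.59120743e-01,
        -1.70186439e+02],
       [ 9.99999978e-01, -8.08698848e-05,  1.93386062e-04,
        -7.09419353e-01],
       [ 2.28362903e-05,  9.59120763e-01,  2.82997106e-01,
        -8.04600906e+01],
       [ 0.00000000e+00,  0.00000000e+00,  0.00000000e+00,
         1.00000000e+00]])}
```

View pics/scene0.png

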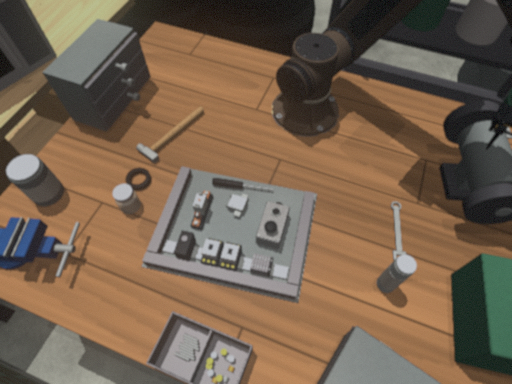

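View pics/top0.png

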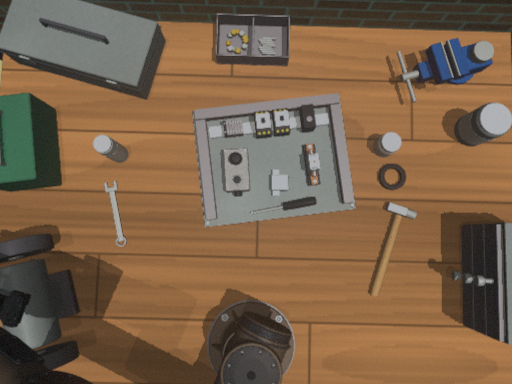

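View pics/wrist0.png

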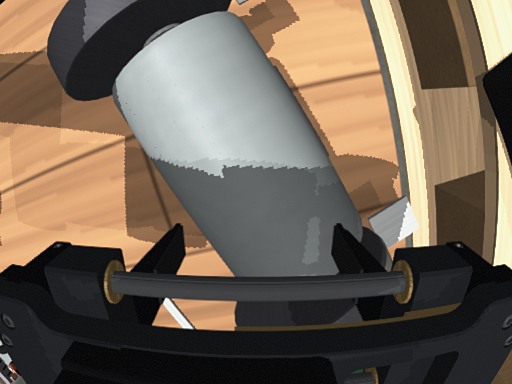

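Run:
```python
import cv2
a=cv2.imread("pics/top0.png")[90:230,185:360]; b=cv2.imread("pics/scene0.png")[160:305,140:325]
cv2.imwrite("pics/top0z.png",cv2.resize(a,None,fx=4.4,fy=4.2,interpolation=2)[:600])
cv2.imwrite("pics/scene0z.png",cv2.resize(b,None,fx=4.1,fy=4.1,interpolation=2)[:600])
```

```text
(no output)
```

View pics/top0z.png

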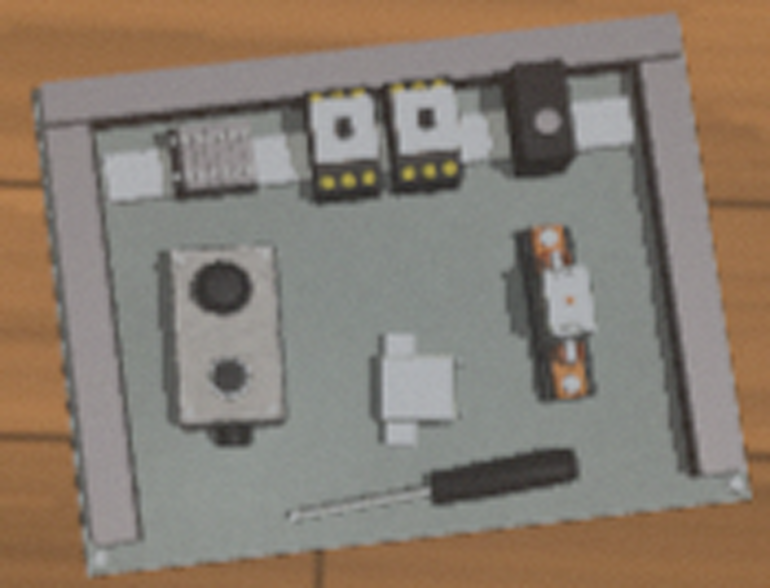

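View pics/scene0z.png

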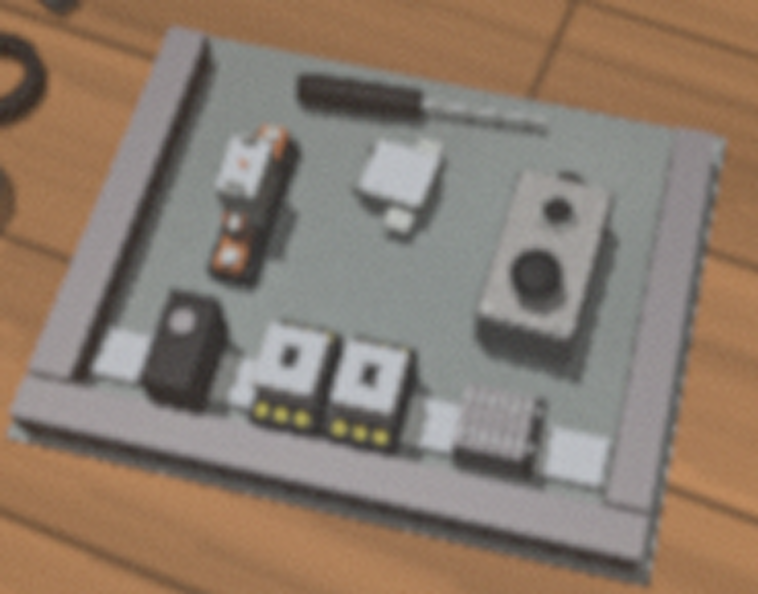

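```bash
cat > h.py <<'E'
import numpy as np
from scipy.spatial.transform import Rotation as R
def ray(c,u,v):
    d=np.array([(u-c["cx"])/c["fx"],(v-c["cy"])/c["fy"],1.]); d/=np.linalg.norm(d)
    return np.array(c["xyz"],float), R.from_euler("xyz",c["rotation"]).as_matrix()@d
def wray(c,s,u,v):
    x,y=u-c["cx"],v-c["cy"]; r=np.hypot(x,y); th=r/c["fx"]
    d=np.array([np.sin(th)*x/(r+1e-9),np.sin(th)*y/(r+1e-9),np.cos(th)])
    T=np.eye(4); T[:3,:3]=R.from_euler("xyz",s["tcp_rot"]).as_matrix(); T[:3,3]=s["eef_pos"]
    M=T@np.array(c["hand_eye"]); return M[:3,3],M[:3,:3]@d
def atz(r,z): o,d=r; return o+d*(z-o[2])/d[2]
def wproj(c,s,P):
    T=np.eye(4); T[:3,:3]=R.from_euler("xyz",s["tcp_rot"]).as_matrix(); T[:3,3]=s["eef_pos"]
    M=T@np.array(c["hand_eye"]); p=M[:3,:3].T@(np.array(P)-M[:3,3])
    r=np.hypot(p[0],p[1]); th=np.arctan2(r,p[2]); return c["cx"]+c["fx"]*th*p[0]/r, c["cy"]+c["fx"]*th*p[1]/r
def tri(r1,r2):
    A=np.stack([r1[1],-r2[1]],1); t=np.linalg.lstsq(A,r2[0]-r1[0],rcond=None)[0]
    a,b=r1[0]+t[0]*r1[1],r2[0]+t[1]*r2[1]; return (a+b)/2,np.linalg.norm(a-b)
E
python3 - <<'E'
from cell import env
from h import *
t=env.read_camera("top"); s=env.read_camera("scene")
T=lambda x,y:ray(t,185+x/4.4,90+y/4.2)
S=lambda x,y:ray(s,140+x/4.1,160+y/4.1)
print("stop",atz(T(220,287),83),tri(T(220,287),S(537,276)))
print("start",atz(T(229,376),58),tri(T(229,376),S(558,210)))
print("fuse",atz(T(569,299),77),tri(T(569,299),S(243,163)))
print("termfar",atz(T(548,240),25),tri(T(548,240),S(231,256)))
print("termnear",atz(T(571,384),25))
print("panel cornersTL",atz(T(35,90),38),atz(T(680,15),38),"BL",atz(T(90,575),3),"BR",atz(T(748,497),3))
E
```

```text
stop [539.51410682  58.59377058  83.        ] (array([540.33332237,  61.63882184,  73.71332026]), np.float64(5.57823903943732))
start [481.31387166  51.63146068  58.        ] (array([479.98099748,  54.98022179,  61.5416187 ]), np.float64(7.160491800500717))
fuse [ 538.72534628 -170.76196717   77.        ] (array([ 537.14278195, -167.31335497,   78.95565582]), np.float64(6.69420746872362))
termfar [ 589.85692892 -163.2161052    25.        ] (array([ 587.86665495, -159.57972548,   28.57970989]), np.float64(6.701479666787282))
termnear [ 486.00486409 -180.37741897   25.        ]
panel cornersTL [686.07384868 191.08205025  38.        ] [ 754.76010047 -250.27878902   38.        ] BL [341.73495283 143.9194837    3.        ] BR [ 409.89785616 -306.81918043    3.        ]
```

Run:
```python
from cell import env
from h import *
s=env.state(); M=R.from_euler("xyz",s["tcp_rot"]).as_matrix(); print(s["t"],M.round(3)); 
y=M[:,1]; print(np.degrees(np.arctan2(y[1],y[0])))
```

```text
0.25 [[-0.     0.257  0.966]
 [-0.     0.966 -0.257]
 [-1.    -0.    -0.   ]]
75.11582071087435
```

>>> apply_moves --pt "15.2 -21.7 0.6" --pt "15.2 -21.7 0.6" --pt "15.2 -21.7 0.6" --pt "15.2 -21.7 0.6" --pt "15.2 -21.7 0.6" --pt "15.2 -21.7 0.6" --pt "15.2 -21.7 0.6" --pt "15.2 -21.7 0.6" --pt "15.2 -21.7 0.6" --pt "15.2 -21.7 0.6" --pt "15.2 -21.7 0.6" --pt "15.2 -21.7 0.6" --pt "15.2 -21.7 0.6" --pt "15.2 -21.7 0.6" --yaw '[3.9,3.9,3.9,3.9,3.9,3.9,3.9,3.9,3.9,3.9,3.9,3.9,3.9,3.9]' --jaw '[1,1,1,1,1,1,1,1,1,1,1,1,1,1]'

```text
t: 2.0
eef_pos: [539.9, 62.5, 229.5]
tcp_rot: [-2.072, 1.57, -1.922]
ft_force: [-0.4, 0.5, 0.9]
opening: 0.002
```

Run:
```python
from cell import env
from h import *
import cv2
s=env.state(); print(s["t"],s["eef_pos"],s["tcp_rot"],s["qvel"].round(2),s["opening"],s["ft_force"])
M=R.from_euler("xyz",s["tcp_rot"]).as_matrix();y=M[:,1]; print(M.round(3),np.degrees(np.arctan2(y[1],y[0])))
c=env.read_camera("wrist"); f=cv2.cvtColor(c["frame"],cv2.COLOR_RGB2BGR)
cv2.imwrite("pics/w1.png",cv2.resize(f,(800,600),interpolation=cv2.INTER_CUBIC))
for n,P in dict(stop=(539.5,58.6,83),fuse=(538,-169.5,77)).items(): print(n,np.array(wproj(c,s,P))*800/512)
```

```text
2.0 [539.87519682  62.49043772 229.47904073] [-2.07153092  1.57041125 -1.9215723 ] [ 0. -0. -0. -0. -0. -0.] 0.0023120121761888994 [-0.39460422  0.51414158  0.85801044]
[[-0.    -0.149  0.989]
 [-0.     0.989  0.149]
 [-1.    -0.    -0.   ]] 98.59199806726927
stop [398.36785642 286.30161187]
fuse [117.78579102 243.92309841]
```

View pics/w1.png

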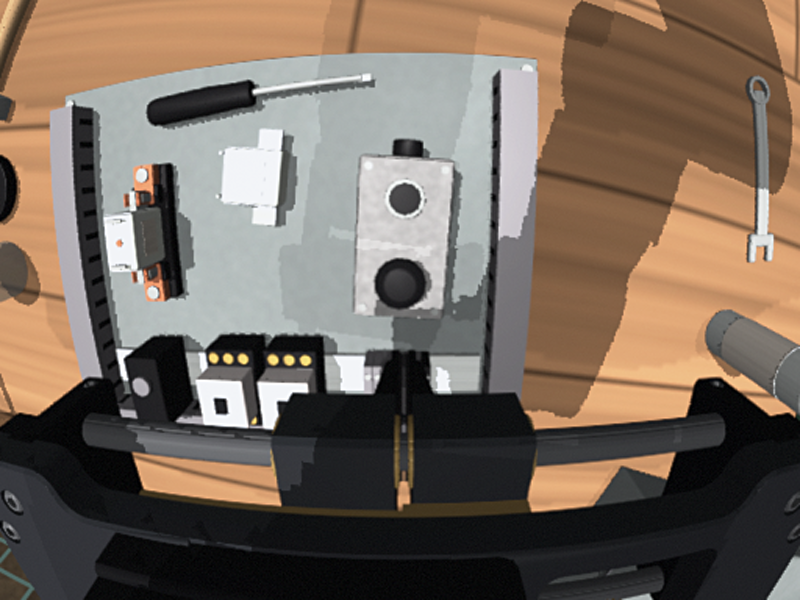

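Run:
```python
from cell import env
from h import *
s=env.state(); c=env.read_camera("wrist"); k=1.5625
W=lambda u,v,z: atz(wray(c,s,u/k,v/k),z).round(1)
print("stop",W(401,281,83),"start",W(406,198,57),"fusetop",W(121,241,77),W(117,243,77))
```

```text
stop [535.6  59.9  83. ] start [479.2  55.   57. ] fusetop [ 535.5 -166.3   77. ] [ 537.5 -170.4   77. ]
```

>>> apply_moves --pt "-0.1 -0.12 -2.0" --pt "-0.1 -0.12 -4.0" --pt "-0.1 -0.12 -5.4" --pt "-0.1 -0.12 -5.64" --pt "-0.1 -0.12 -5.8" --pt "-0.1 -0.12 -5.92" --pt "-0.1 -0.12 -6.0" --yaw '[0,0,0,0,0,0,0]' --jaw '[1,1,1,1,1,1,1]'

```text
t: 2.98
eef_pos: [538.2, 59.5, 80.5]
tcp_rot: [-0.29, 1.568, -0.139]
ft_force: [0.5, 1.9, 2.5]
opening: 0.006
```

>>> apply_moves --pt "0 0 -0.1" --pt "0 0 -0.16" --pt "0 0 -0.2" --pt "0 0 -0.2" --yaw '[0,0,0,0]' --jaw '[1,1,1,1]'

```text
t: 3.48
eef_pos: [538.4, 59.5, 76.8]
tcp_rot: [-0.235, 1.567, -0.085]
ft_force: [-4.3, 1.3, 19.0]
opening: 0.005
```

>>> apply_moves --pt "0 0 -0.2" --pt "0 0 1.0" --pt "0 0 3.0" --pt "0 0 5.0" --pt "0 -2.0 5.0" --pt "0 -4.4 5.0" --pt "0 -6.8 5.0" --pt "0 -9.1 5.0" --pt "0 -9.1 5.0" --pt "0 -9.1 5.0" --yaw '[0,0,0,0,0,0,0,0,0,0]' --jaw '[1,1,1,1,-0.25,-0.25,-0.25,-0.25,-0.25,-0.25]'

```text
t: 4.72
eef_pos: [538.1, -167.8, 201.5]
tcp_rot: [-0.119, 1.568, 0.03]
ft_force: [-0.4, 1.0, 0.2]
opening: 0.579
```

Run:
```python
from cell import env
from h import *
import cv2
s=env.state(); print(s["t"],s["eef_pos"],s["qvel"].round(2),s["opening"],s["ft_force"])
M=R.from_euler("xyz",s["tcp_rot"]).as_matrix();y=M[:,1]; print(M.round(4),np.degrees(np.arctan2(y[1],y[0])))
c=env.read_camera("wrist"); f=cv2.cvtColor(c["frame"],cv2.COLOR_RGB2BGR)
cv2.imwrite("pics/w2.png",f)
cv2.imwrite("pics/w2z.png",cv2.resize(f[70:270,150:400],None,fx=3,fy=3,interpolation=cv2.INTER_CUBIC))
```

```text
4.725 [ 538.10692677 -167.76449237  201.52080241] [ 0.03 -0.01  0.   -0.    0.    0.  ] 0.5786373411321333 [-0.39309846  1.04336596  0.24056584]
[[ 3.000e-03 -1.488e-01  9.889e-01]
 [ 1.000e-04  9.889e-01  1.488e-01]
 [-1.000e+00 -4.000e-04  2.900e-03]] 98.55585935490201
```

View pics/w2z.png

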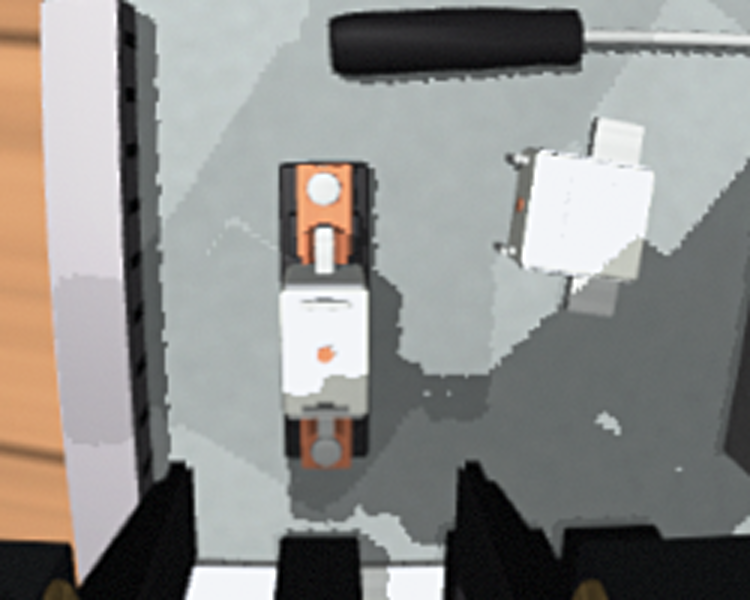

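Run:
```python
from cell import env
from h import *
s=env.state(); c=env.read_camera("wrist")
W=lambda u,v,z: atz(wray(c,s,150+u/3,70+v/3),z)
a=[W(*p,77) for p in [(281,287),(369,287),(366,416),(285,416)]]
print(np.array(a).round(1), np.mean(a,0).round(1))
n,f=W(323,188,28),W(326,450,28); d=f-n; print(n,f,(n+f)/2,np.degrees(np.arctan2(d[1],d[0])),np.linalg.norm(d))
d=(a[3]+a[2]-a[0]-a[1]); print(np.degrees(np.arctan2(d[1],d[0])),np.linalg.norm(d)/2)
d=(a[0]-a[1]); print(np.linalg.norm(d))
t=(W(325,300,77)+W(325,405,77))/2; print(t)
```

```text
[[ 516.4 -185.6   77. ]
 [ 511.9 -156.3   77. ]
 [ 557.3 -149.9   77. ]
 [ 561.5 -177.9   77. ]] [ 536.8 -167.4   77. ]
[ 485.19199273 -176.08610834   28.        ] [ 590.9804746  -158.81927695   28.        ] [ 538.08623366 -167.45269265   28.        ] 9.27009197211915 107.18836859329336
8.859586314240682 45.82519671041115
29.574055277618847
[ 537.00847375 -167.49055894   77.        ]
```

>>> apply_moves --pt "0.76 0.14 -2.0" --pt "0.76 0.14 -4.0" --pt "0.76 0.14 -5.0" --pt "0.76 0.14 -5.54" --pt "0.76 0.14 -5.54" --pt "0.76 0.14 -5.54" --pt "0.76 0.14 -5.54" --pt "0.76 0.14 -5.54" --pt "0.76 0.14 -5.54" --yaw '[0,0,0,0,0,0,0,0,0]' --jaw '[-0.25,-0.25,-0.25,-0.25,-0.25,1,1,1,1]'

```text
t: 5.95
eef_pos: [557.7, -164.0, 63.8]
tcp_rot: [-0.439, 1.566, -0.288]
ft_force: [-0.8, -5.1, 4.6]
opening: 0.312
```

```bash
cat > look.py <<'E'
from cell import env
from h import *
import cv2,sys
s=env.state(); print(s["t"],s["eef_pos"].round(2),"op",round(s["opening"]*95,1),"F",s["ft_force"].round(1),"M",s["moment"].round(2))
M=R.from_euler("xyz",s["tcp_rot"]).as_matrix(); print("x axis",M[:,0].round(4),"yaw",np.degrees(np.arctan2(M[1,1],M[0,1])).round(2))
c=env.read_camera("wrist"); f=cv2.cvtColor(c["frame"],cv2.COLOR_RGB2BGR)
cv2.imwrite("pics/"+sys.argv[1]+".png",cv2.resize(f[0:270,100:400],None,fx=2.2,fy=2.2,interpolation=cv2.INTER_CUBIC))
c=env.read_camera("scene"); f=cv2.cvtColor(c["frame"],cv2.COLOR_RGB2BGR)
cv2.imwrite("pics/"+sys.argv[1]+"s.png",cv2.resize(f[180:240,160:260],None,fx=7,fy=7,interpolation=cv2.INTER_CUBIC))
E
python3 look.py g1
```

```text
5.95 [ 557.7  -164.04   63.83] op 29.6 F [-0.8 -5.1  4.6] M [-0.87  0.15  0.05]
x axis [ 0.0045 -0.0013 -1.    ] yaw 98.68
```

View pics/g1.png

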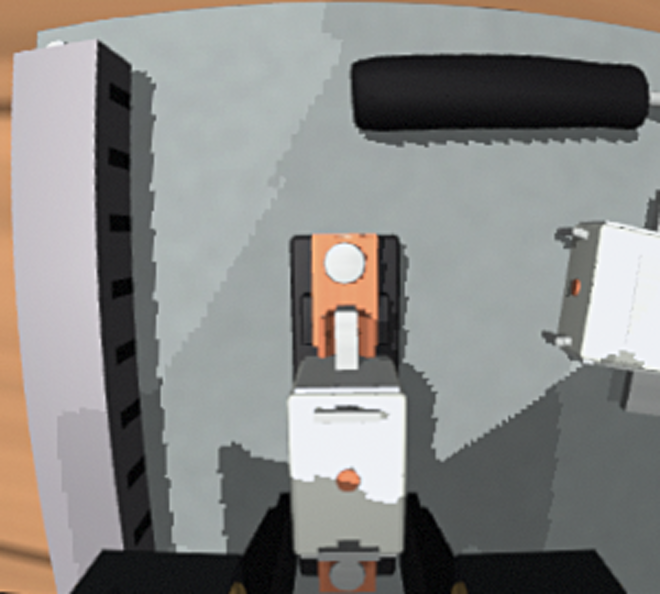

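View pics/g1s.png

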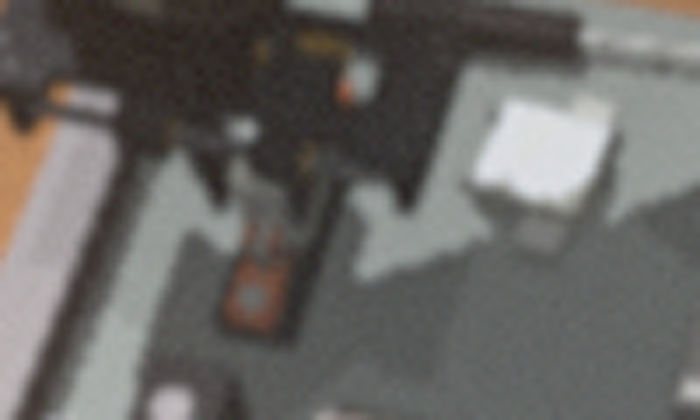

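>>> apply_moves --pt "-0.05 -0.01 0.06" --pt "-0.1 -0.015 0.12" --pt "-0.1 -0.015 0.12" --pt "-0.1 -0.015 0.12" --yaw '[0,0,0,0]' --jaw '[1,1,1,1]'

```text
t: 6.55
eef_pos: [555.8, -164.5, 66.2]
tcp_rot: [-0.374, 1.565, -0.223]
ft_force: [5.4, -3.6, -8.6]
opening: 0.311
```

```bash
python3 look.py g2
```

```text
6.55 [ 555.78 -164.51   66.23] op 29.5 F [ 5.4 -3.6 -8.6] M [-0.42 -1.15 -0.  ]
x axis [ 0.0056 -0.0013 -1.    ] yaw 98.65
```

View pics/g2.png

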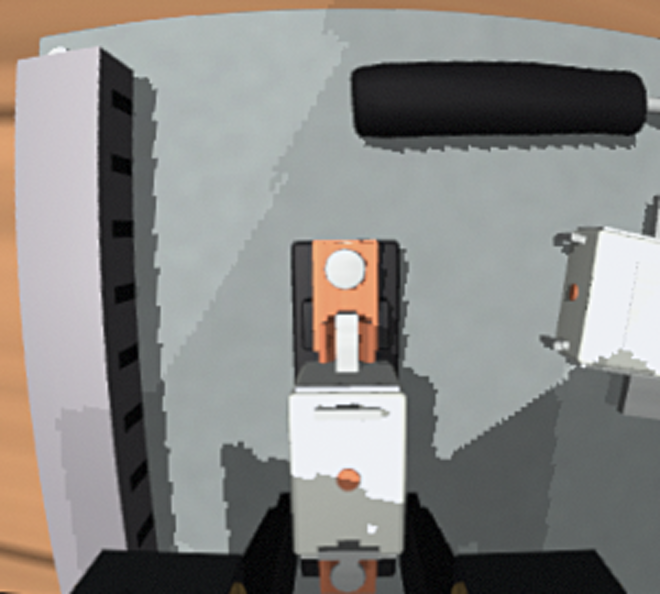

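>>> apply_moves --pt "-0.06 -0.01 0.08" --pt "-0.13 -0.02 0.16" --pt "-0.13 -0.02 0.16" --pt "-0.13 -0.02 0.16" --yaw '[0,0,0,0]' --jaw '[1,1,1,1]'

```text
t: 7.15
eef_pos: [552.8, -165.0, 69.4]
tcp_rot: [-0.329, 1.565, -0.178]
ft_force: [3.9, -2.3, -9.8]
opening: 0.314
```

```bash
python3 look.py g3
```

```text
7.15 [ 552.76 -164.99   69.36] op 29.8 F [ 3.9 -2.3 -9.8] M [-0.42 -1.01  0.04]
x axis [ 0.0057 -0.001  -1.    ] yaw 98.64
```

View pics/g3.png

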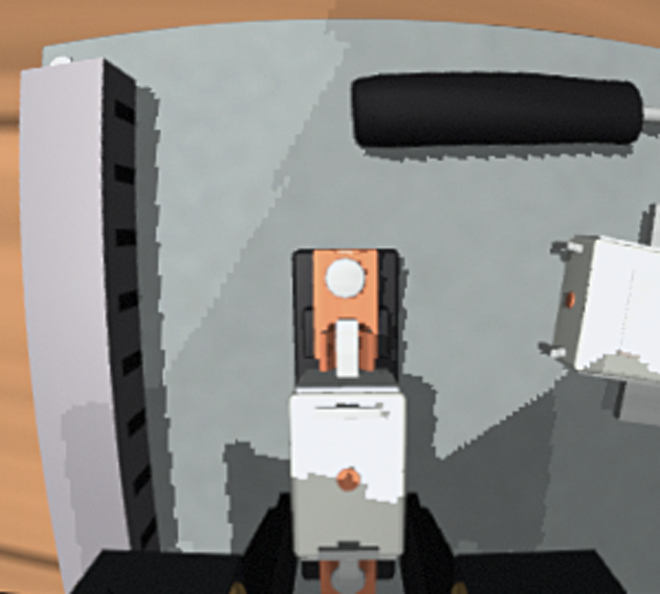

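View pics/g3s.png

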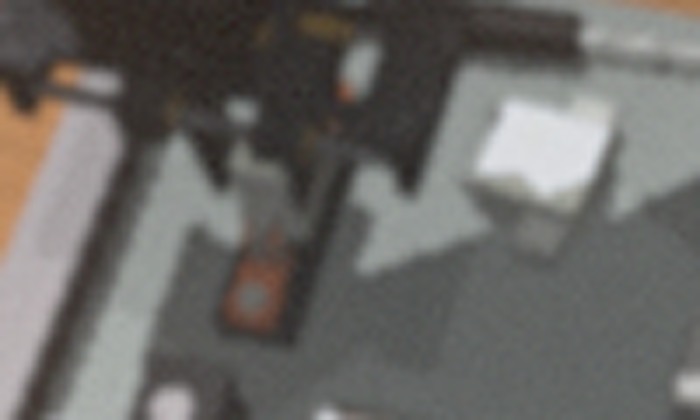

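```bash
cat > tilt.py <<'E'
from h import *
# fuse pose in world: base clip frame centre at (537.2,-167.4,31), yaw psi; pose (X,Z,th): origin shift X along, Z up, th lifts +x
C0=np.array([537.2,-167.4,31.]); psi=np.radians(8.9)
def fp(X,Z,th,p):
    x,y,z=p; xx=X+x*np.cos(th)-z*np.sin(th); zz=Z+x*np.sin(th)+z*np.cos(th)
    return C0+np.array([xx*np.cos(psi)-y*np.sin(psi),xx*np.sin(psi)+y*np.cos(psi),zz])
PTS=dict(tf=(-22.5,0,46),bf=(-22.5,0,-4),tb=(22.5,0,46),bladeEndTop=(-40,0,20))
from scipy.optimize import least_squares
def fit(c,s,obs,k=2.2,ox=100):
    # obs: name->v pixel of zoomed picture
    def r(q):
        return [wproj(c,s,fp(q[0],q[1],q[2],PTS[n]))[1]*k-v for n,v in obs.items()]
    o=least_squares(r,[0,0,0],x_scale=[1,1,.02]); X,Z,th=o.x
    za=Z-33*np.sin(th)+28; zb=Z+33*np.sin(th)+28
    return dict(X=round(X,1),Z=round(Z,1),deg=round(np.degrees(th),2),bladeA=round(za,1),bladeB=round(zb,1),res=np.round(o.fun,1))
E
python3 - <<'E'
from cell import env
from tilt import *
s=env.state(); c=env.read_camera("wrist")
print(fit(c,s,dict(tf=389,bf=376,tb=555,bladeEndTop=321)))
s0=dict(s); s0["eef_pos"]=np.array([557.7,-164.04,63.83])
print(fit(c,s0,dict(tf=393,bf=357,tb=555,bladeEndTop=309)))
for n,p in PTS.items(): print(n,wproj(c,s0,fp(0,0,0,p))[1]*2.2)
E
```

```text
{'X': np.float64(1.3), 'Z': np.float64(2.1), 'deg': np.float64(8.18), 'bladeA': np.float64(25.4), 'bladeB': np.float64(34.8), 'res': array([-0.5, -0.6,  0.3,  0.8])}
{'X': np.float64(-0.6), 'Z': np.float64(-0.3), 'deg': np.float64(0.08), 'bladeA': np.float64(27.6), 'bladeB': np.float64(27.7), 'res': array([-0.7, -0.8,  0.4,  1.1])}
tf 395.29242260969994
bf 358.2099669296875
tb 558.1269432070699
bladeEndTop 312.5368501148036
```

>>> apply_moves --pt "0 0 0" --pt "0 0 0" --pt "-0.4 -0.06 -0.1" --pt "-1.0 -0.16 -0.2" --pt "-1.53 -0.24 -0.2" --pt "-1.53 -0.24 -0.2" --pt "-1.53 -0.24 -0.2" --pt "-1.53 -0.24 -0.2" --pt "-1.53 -0.24 -0.2" --pt "-1.53 -0.24 -0.2" --yaw '[0,0,0,0,0,0,0,0,0,0]' --jaw '[-0.1,-0.1,-0.1,-0.1,-0.1,-0.1,1,1,1,1]'

```text
t: 8.55
eef_pos: [514.8, -171.2, 64.4]
tcp_rot: [-0.374, 1.564, -0.223]
ft_force: [0.9, -1.8, -0.5]
opening: 0.312
```

```bash
python3 look.py g4
```

```text
8.55 [ 514.81 -171.15   64.39] op 29.7 F [ 0.9 -1.8 -0.5] M [-0.32 -0.08  0.01]
x axis [ 0.0062 -0.0014 -1.    ] yaw 98.65
```

View pics/g4.png

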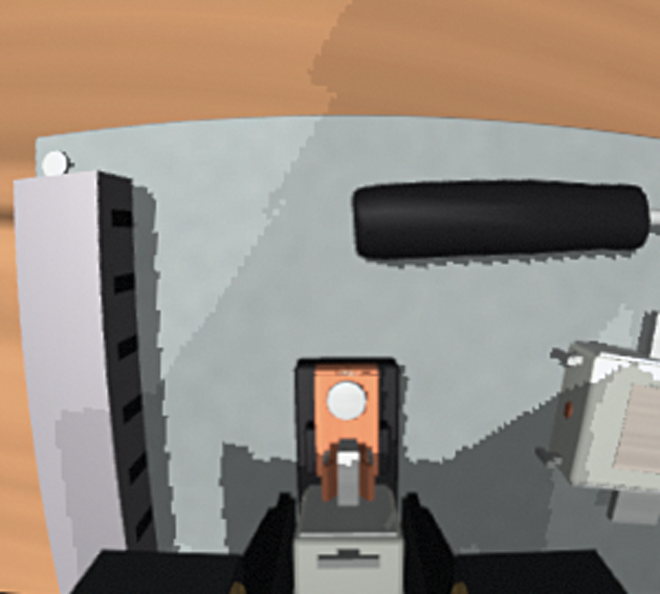

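Run:
```python
from cell import env
from tilt import *
import cv2
s=env.state(); c=env.read_camera("wrist")
cv2.imwrite("pics/g4b.png",cv2.resize(cv2.cvtColor(c["frame"],4)[180:340,200:320],None,fx=3.5,fy=3.5,interpolation=2))
print(fit(c,s,dict(tf=531,bf=502,bladeEndTop=450)))
for d in (0,3,7): print(d,[wproj(c,s,fp(0,33*np.sin(np.radians(d)),np.radians(d),p))[1] for p in PTS.values()])
```

```text
{'X': np.float64(-4.1), 'Z': np.float64(26.4), 'deg': np.float64(15.33), 'bladeA': np.float64(45.7), 'bladeB': np.float64(63.1), 'res': array([-0.,  0.,  0.])}
0 [np.float64(251.01761004556744), np.float64(220.0906820887401), np.float64(310.13671093145683), np.float64(208.68976438485467)]
3 [np.float64(247.83199220457817), np.float64(220.66252670441082), np.float64(309.97111495253665), np.float64(207.05676194085595)]
7 [np.float64(243.51376512181952), np.float64(221.5535485120687), np.float64(309.4371625816696), np.float64(205.09381523934684)]
```

View pics/g4b.png

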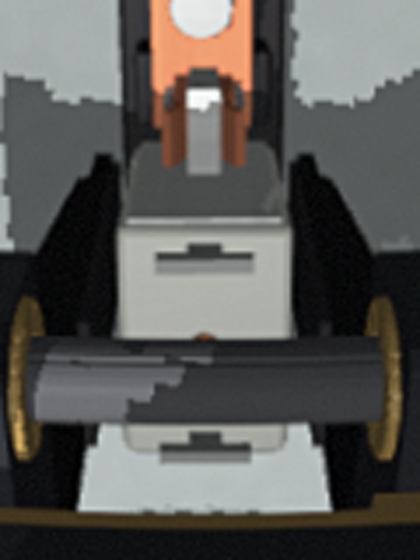

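Run:
```python
from cell import env
from tilt import *
s=env.state(); c=env.read_camera("wrist")
print(fit(c,s,dict(tf=242.5,bf=220.6,tb=307.7,bladeEndTop=205),k=1))
```

```text
{'X': np.float64(0.5), 'Z': np.float64(1.2), 'deg': np.float64(6.67), 'bladeA': np.float64(25.3), 'bladeB': np.float64(33.0), 'res': array([ 0.2,  0.2, -0.1, -0.3])}
```

>>> apply_moves --pt "0.04 0.006 0.07" --pt "0.08 0.012 0.14" --pt "0.13 0.02 0.21" --pt "0.17 0.027 0.28" --pt "0.17 0.027 0.28" --pt "0.17 0.027 0.28" --yaw '[0,0,0,0,0,0]' --jaw '[1,1,1,1,1,1]'

```text
t: 9.5
eef_pos: [518.8, -170.3, 71.4]
tcp_rot: [-0.33, 1.565, -0.179]
ft_force: [-2.3, -2.6, -13.7]
opening: 0.31
```

```bash
cat > lk2.py <<'E'
from cell import env
from tilt import *
import cv2,sys
s=env.state(); print(s["t"],s["eef_pos"].round(2),"op",round(s["opening"]*95,1),"F",s["ft_force"].round(1),"M",s["moment"].round(2))
c=env.read_camera("wrist")
cv2.imwrite("pics/"+sys.argv[1]+".png",cv2.resize(cv2.cvtColor(c["frame"],4)[180:340,200:320],None,fx=3.5,fy=3.5,interpolation=2))
E
python3 lk2.py g5
```

```text
9.5 [ 518.82 -170.29   71.38] op 29.5 F [ -2.3  -2.6 -13.7] M [-0.58  0.74  0.  ]
```

View pics/g5.png

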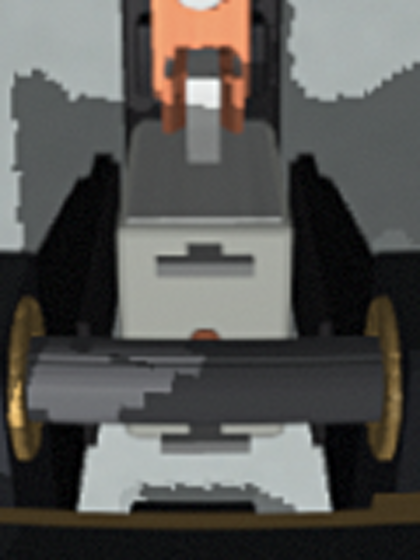

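Run:
```python
from cell import env
from tilt import *
s=env.state(); c=env.read_camera("wrist")
print(fit(c,s,dict(tf=243,bf=214.5,tb=303.4,bladeEndTop=202.3),k=1))
```

```text
{'X': np.float64(0.9), 'Z': np.float64(3.9), 'deg': np.float64(0.54), 'bladeA': np.float64(31.6), 'bladeB': np.float64(32.2), 'res': array([ 0.1,  0.1, -0.1, -0.2])}
```

>>> apply_moves --pt "0.04 0.006 0.06" --pt "0.08 0.012 0.12" --pt "0.12 0.018 0.18" --pt "0.16 0.024 0.26" --pt "0.16 0.024 0.26" --pt "0.16 0.024 0.26" --yaw '[0,0,0,0,0,0]' --jaw '[1,1,1,1,1,1]'

```text
t: 10.35
eef_pos: [523.2, -169.7, 78.2]
tcp_rot: [-0.348, 1.564, -0.197]
ft_force: [-0.2, -1.0, -11.8]
opening: 0.315
```

```bash
python3 lk2.py g6
```

```text
10.35 [ 523.16 -169.75   78.21] op 29.9 F [ -0.2  -1.  -11.8] M [-0.22  0.32  0.08]
```

View pics/g6.png

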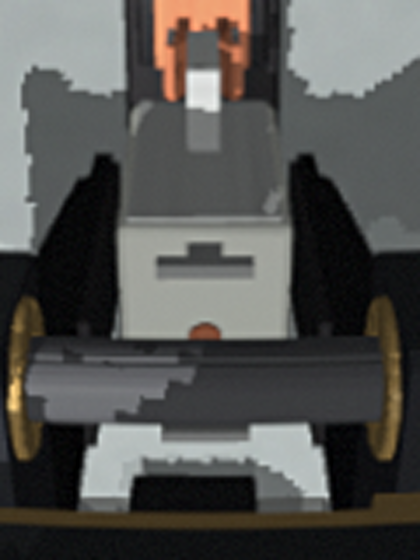

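Run:
```python
from cell import env
from tilt import *
s=env.state(); c=env.read_camera("wrist")
print(fit(c,s,dict(tf=243,bf=209.5,bladeEndTop=200),k=1))
print(fit(c,s,dict(tf=243,bf=209.5,bladeEndTop=200,tb=299),k=1))
print(fit(c,s,dict(tf=243,bf=209.5,bladeEndTop=200,tb=296),k=1))
```

```text
{'X': np.float64(2.1), 'Z': np.float64(7.2), 'deg': np.float64(-4.35), 'bladeA': np.float64(37.7), 'bladeB': np.float64(32.7), 'res': array([ 0., -0., -0.])}
{'X': np.float64(2.1), 'Z': np.float64(6.9), 'deg': np.float64(-4.4), 'bladeA': np.float64(37.5), 'bladeB': np.float64(32.4), 'res': array([-0., -0.,  0.,  0.])}
{'X': np.float64(3.9), 'Z': np.float64(0.7), 'deg': np.float64(-5.41), 'bladeA': np.float64(31.8), 'bladeB': np.float64(25.6), 'res': array([-0.4, -0.4,  0.6,  0.2])}
```

>>> apply_moves --pt "0.03 0.004 0.04" --pt "0.05 0.008 0.08" --pt "0.05 0.008 0.08" --pt "0.05 0.008 0.08" --yaw '[0,0,0,0]' --jaw '[1,1,1,1]'

```text
t: 10.95
eef_pos: [524.9, -169.7, 80.7]
tcp_rot: [-0.371, 1.562, -0.22]
ft_force: [1.2, 0.8, -5.3]
opening: 0.314
```

```bash
python3 lk2.py g7; python3 look.py g7w
python3 - <<'E'
from cell import env
import cv2
c=env.read_camera("scene"); f=cv2.cvtColor(c["frame"],4)
E
```

```text
10.95 [ 524.91 -169.65   80.7 ] op 29.8 F [ 1.2  0.8 -5.3] M [0.07 0.11 0.05]
11.0 [ 524.89 -169.65   80.69] op 29.7 F [ 1.4 -0.2 -4.4] M [0.05 0.05 0.01]
x axis [ 0.0081 -0.0018 -1.    ] yaw 98.64
```

View pics/g7.png

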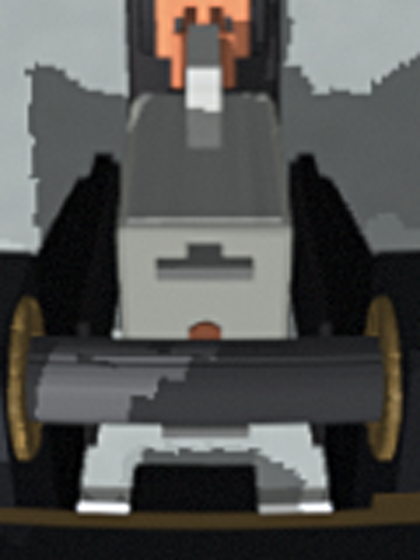

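View pics/g7ws.png

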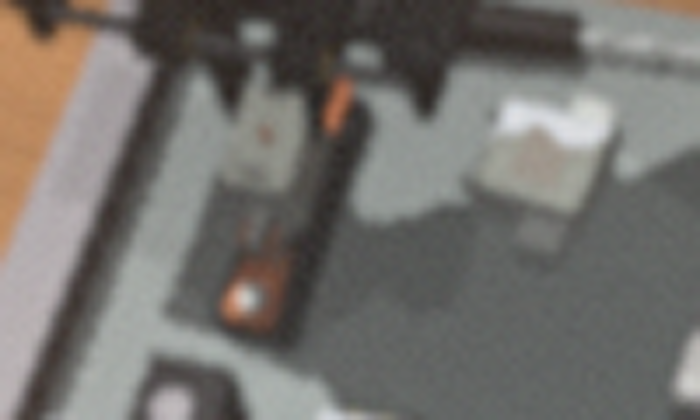

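Run:
```python
from cell import env
from tilt import *
s=env.state(); c=env.read_camera("wrist")
print(fit(c,s,dict(tf=242.8,bf=207.2,bladeEndTop=199.2),k=1))
for X,Z,d in ((0,12,-6.5),(2,12,-6.5),(2,10,-6)): print([round(wproj(c,s,fp(X,Z,np.radians(d),p))[1],1) for p in PTS.values()])
```

```text
{'X': np.float64(2.6), 'Z': np.float64(7.1), 'deg': np.float64(-6.62), 'bladeA': np.float64(38.9), 'bladeB': np.float64(31.3), 'res': array([-0.,  0.,  0.])}
[np.float64(242.3), np.float64(206.0), np.float64(297.8), np.float64(197.5)]
[np.float64(245.3), np.float64(208.6), np.float64(300.1), np.float64(200.5)]
[np.float64(243.1), np.float64(207.6), np.float64(298.2), np.float64(199.1)]
```

>>> apply_moves --pt "0 0 0" --pt "0 0 0" --pt "0 0 0" --yaw '[0,0,0]' --jaw '[-0.1,-0.1,-0.1]'

```text
t: 11.58
eef_pos: [524.9, -169.7, 80.8]
tcp_rot: [-0.381, 1.562, -0.231]
ft_force: [0.5, -0.3, 0.2]
opening: 0.532
```

```bash
python3 lk2.py g8
```

```text
11.575 [ 524.89 -169.74   80.78] op 50.5 F [ 0.5 -0.3  0.2] M [0.01 0.04 0.02]
```

View pics/g8.png

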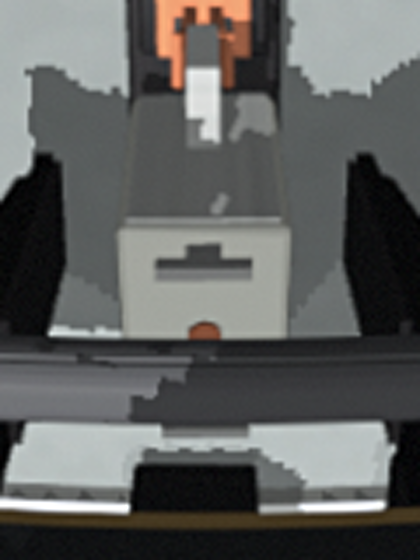

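>>> apply_moves --pt "0 0 0.8" --pt "0.3 0.05 2.4" --pt "0.5 0.08 4.0" --pt "0.5 0.08 4.0" --pt "0.5 0.08 4.0" --yaw '[0,0,0,0,0]' --jaw '[-0.1,-0.1,-0.1,-0.1,-0.1]'

```text
t: 12.25
eef_pos: [536.9, -167.5, 180.1]
tcp_rot: [-0.356, 1.563, -0.205]
ft_force: [-1.0, -0.3, -0.3]
opening: 0.553
```

Run:
```python
from cell import env
from tilt import *
import cv2
s=env.state(); print(s["t"],s["eef_pos"].round(2))
c=env.read_camera("wrist"); f=cv2.cvtColor(c["frame"],4)
cv2.imwrite("pics/g9.png",cv2.resize(f[110:230,200:320],None,fx=5,fy=5,interpolation=2))
for X,Z,d in ((2,10,-6.6),(2,15,-6.6),(2,15,-4)): print([ [round(5*(a-o),0) for a,o in zip(wproj(c,s,fp(X,Z,np.radians(d),p)),(200,110))] for p in [*PTS.values(),(40,0,20)]])
c=env.read_camera("scene"); f=cv2.cvtColor(c["frame"],4)
cv2.imwrite("pics/g9s.png",cv2.resize(f[180:240,160:260],None,fx=7,fy=7,interpolation=2))
```

```text
12.25 [ 536.92 -167.55  180.11]
[[np.float64(294.0), np.float64(364.0)], [np.float64(294.0), np.float64(279.0)], [np.float64(295.0), np.float64(581.0)], [np.float64(293.0), np.float64(231.0)], [np.float64(295.0), np.float64(593.0)]]
[[np.float64(294.0), np.float64(371.0)], [np.float64(294.0), np.float64(284.0)], [np.float64(295.0), np.float64(591.0)], [np.float64(293.0), np.float64(235.0)], [np.float64(295.0), np.float64(602.0)]]
[[np.float64(294.0), np.float64(358.0)], [np.float64(294.0), np.float64(283.0)], [np.float64(295.0), np.float64(584.0)], [np.float64(293.0), np.float64(228.0)], [np.float64(295.0), np.float64(602.0)]]
```

View pics/g9.png

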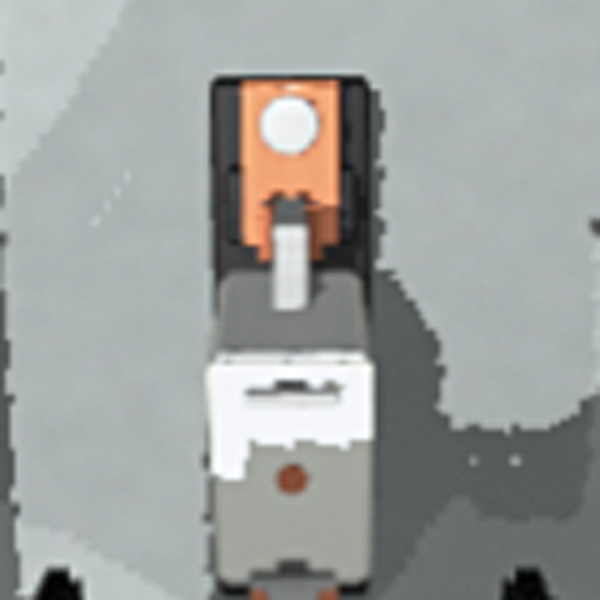

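View pics/g9s.png

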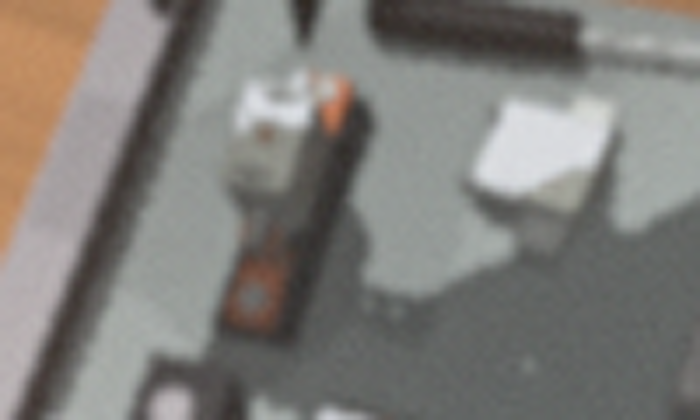

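Run:
```python
from cell import env
from tilt import *
s=env.state(); c=env.read_camera("wrist")
P=lambda q,p:(np.array(wproj(c,s,fp(*q,p)))-[200,110])*5
def r(q):
    o=[P(q,PTS['tf'])[1]-356,P(q,PTS['bf'])[1]-271,P(q,PTS['tb'])[1]-585,P(q,PTS['bladeEndTop'])[1]-225]
    w=P(q,(-22.5,15,46))[0]-P(q,(-22.5,-15,46))[0]; w2=P(q,(22.5,15,46))[0]-P(q,(22.5,-15,46))[0]
    return np.array(o+[abs(w)-165,abs(w2)-150])
o=least_squares(r,[0,10,-.1],x_scale=[1,1,.02]); print(o.x,np.degrees(o.x[2]),o.fun)
for Z in (8,12,15,18):
    o=least_squares(lambda q:r([q[0],Z,q[1]]),[0,-.1],x_scale=[1,.02]); print(Z,o.x[0],np.degrees(o.x[1]),o.fun.round(1),(o.fun**2).sum())
```

```text
[-0.10713952 12.2915695  -0.1220761 ] -6.9944451800149405 [ 3.50849306  2.4320877  -5.98979976  0.03010287  2.71302778  6.54986594]
8 0.8330006874497664 -7.247549808211975 [ 4.   3.  -9.4  2.   0.   4.1] 133.76652045061988
12 -0.043543111441381004 -7.012141241047584 [ 3.5  2.5 -6.2  0.2  2.5  6.4] 104.50407372612884
15 -0.695937995132361 -6.826487311484627 [ 3.2  2.1 -3.8 -1.3  4.5  8.1] 116.6747984146479
18 -1.343669525407433 -6.632335627322825 [ 2.8  1.7 -1.3 -2.7  6.5  9.9] 160.25339643307643
```

>>> apply_moves --pt "1.06 0.17 -1.5" --pt "1.06 0.17 -3.2" --pt "1.06 0.17 -4.32" --pt "1.06 0.17 -4.32" --pt "1.06 0.17 -4.32" --pt "1.06 0.17 -4.32" --pt "1.06 0.17 -4.32" --pt "1.06 0.17 -4.32" --yaw '[0,0,0,0,0,0,0,0]' --jaw '[-0.1,-0.1,-0.1,-0.1,1,1,1,1]'

```text
t: 13.4
eef_pos: [563.8, -163.6, 72.6]
tcp_rot: [-0.377, 1.563, -0.226]
ft_force: [-0.9, -0.8, 7.4]
opening: 0.31
```

>>> apply_moves --pt "-0.03 -0.005 0.06" --pt "-0.07 -0.01 0.12" --pt "-0.11 -0.017 0.18" --pt "-0.15 -0.023 0.25" --pt "-0.15 -0.023 0.25" --pt "-0.15 -0.023 0.25" --yaw '[0,0,0,0,0,0]' --jaw '[1,1,1,1,1,1]'

```text
t: 14.15
eef_pos: [559.9, -164.2, 79.0]
tcp_rot: [-0.386, 1.563, -0.235]
ft_force: [0.1, -1.0, -3.1]
opening: 0.312
```

```bash
python3 look.py g10
```

```text
14.15 [ 559.86 -164.18   79.04] op 29.7 F [ 0.1 -1.  -3.1] M [-0.01 -0.22 -0.01]
x axis [ 0.0076 -0.0018 -1.    ] yaw 98.63
```

View pics/g10.png

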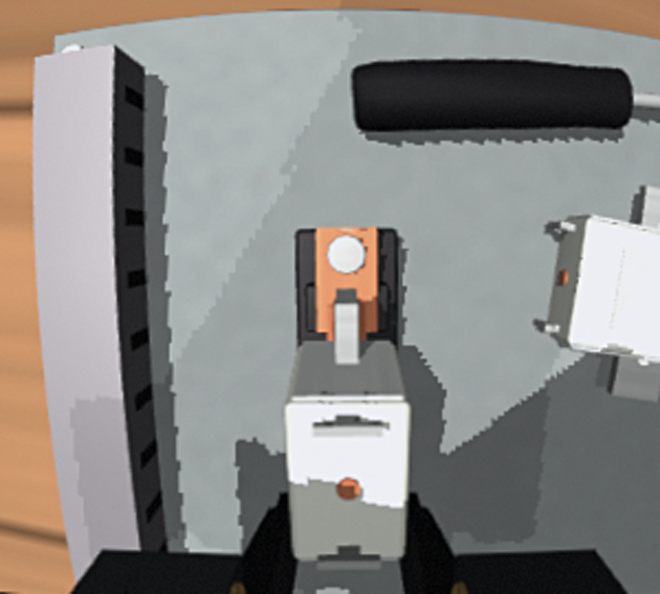

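Run:
```python
from cell import env
from tilt import *
s=env.state(); c=env.read_camera("wrist")
print(fit(c,s,dict(tf=399,bf=344,tb=560,bladeEndTop=303)))
```

```text
{'X': np.float64(-3.6), 'Z': np.float64(21.2), 'deg': np.float64(-5.55), 'bladeA': np.float64(52.4), 'bladeB': np.float64(46.0), 'res': array([-0.2, -0.2,  0.1,  0.3])}
```

>>> apply_moves --pt "0 0 0" --pt "0 0 0" --pt "0 0 0.3" --pt "0 0 1.4" --pt "0 0 2.4" --pt "-0.7 -0.1 2.4" --pt "-1.42 -0.21 2.2" --pt "-1.42 -0.21 1.6" --pt "-1.42 -0.21 1.2" --pt "-1.42 -0.21 1.2" --yaw '[0,0,0,0,0,0,0,0,0,0]' --jaw '[-0.1,-0.1,-0.1,-0.1,1,1,1,1,1,1]'

```text
t: 15.55
eef_pos: [524.5, -169.2, 107.9]
tcp_rot: [-0.327, 1.565, -0.176]
ft_force: [0.7, 0.6, 0.1]
opening: 0.019
```

```bash
python3 look.py g11
```

```text
15.55 [ 524.5  -169.21  107.91] op 1.8 F [0.7 0.6 0.1] M [-0.01 -0.03 -0.02]
x axis [ 0.0061 -0.0011 -1.    ] yaw 98.65
```

View pics/g11.png

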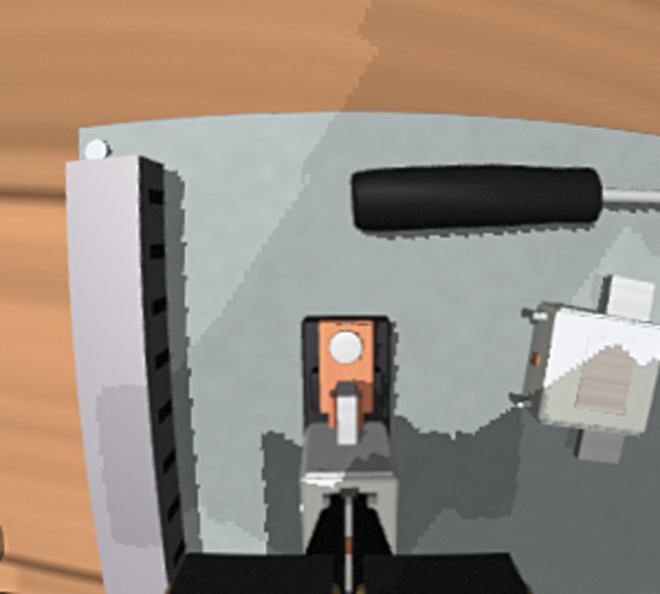

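View pics/g11s.png

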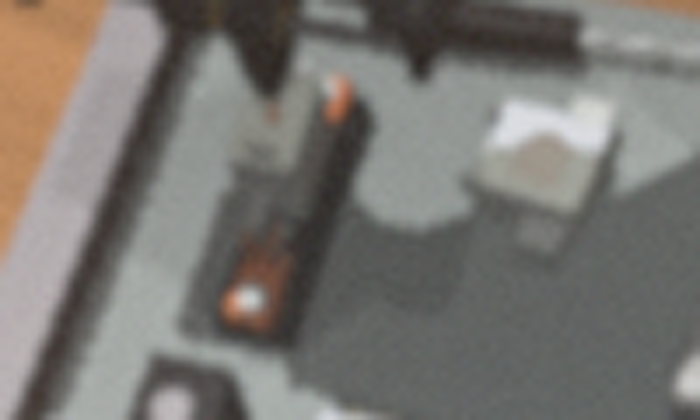

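>>> apply_moves --pt "0 0 -0.1" --pt "0 0 -0.2" --pt "0 0 -0.28" --pt "0 0 -0.28" --yaw '[0,0,0,0]' --jaw '[1,1,1,1]'

```text
t: 16.15
eef_pos: [525.1, -169.6, 102.6]
tcp_rot: [-0.432, 1.562, -0.281]
ft_force: [-2.4, -0.7, 8.9]
opening: 0.008
```

>>> apply_moves --pt "0 0 -0.12" --pt "0 0 -0.2" --pt "0 0 -0.26" --pt "0 0 -0.26" --yaw '[0,0,0,0]' --jaw '[1,1,1,1]'

```text
t: 16.65
eef_pos: [525.2, -169.8, 96.6]
tcp_rot: [-0.465, 1.561, -0.314]
ft_force: [-0.8, 0.2, 7.7]
opening: 0.001
```

```bash
python3 look.py g12
```

```text
16.65 [ 525.24 -169.85   96.57] op 0.1 F [-0.8  0.2  7.7] M [-0.11  0.37 -0.01]
x axis [ 0.0092 -0.003  -1.    ] yaw 98.66
```

View pics/g12.png

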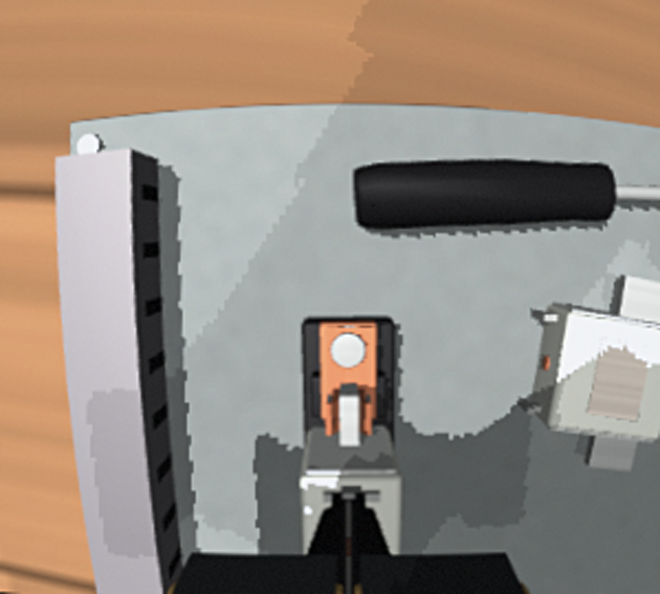

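>>> apply_moves --pt "0 0 1.0" --pt "0.2 0.04 2.2" --pt "0.46 0.09 3.4" --pt "0.46 0.09 3.4" --pt "0.46 0.09 3.4" --yaw '[0,0,0,0,0]' --jaw '[1,1,-0.15,-0.15,-0.15]'

```text
t: 17.38
eef_pos: [536.2, -167.4, 180.7]
tcp_rot: [-0.445, 1.562, -0.294]
ft_force: [-0.5, -0.5, -1.2]
opening: 0.262
```

Run:
```python
from cell import env
from tilt import *
import cv2
s=env.state(); print(s["t"],s["eef_pos"].round(2),s["opening"])
c=env.read_camera("wrist"); f=cv2.cvtColor(c["frame"],4)
cv2.imwrite("pics/g13.png",cv2.resize(f[110:230,200:320],None,fx=5,fy=5,interpolation=2))
```

```text
17.375 [ 536.2  -167.36  180.65] 0.2615482228696946
```

View pics/g13.png

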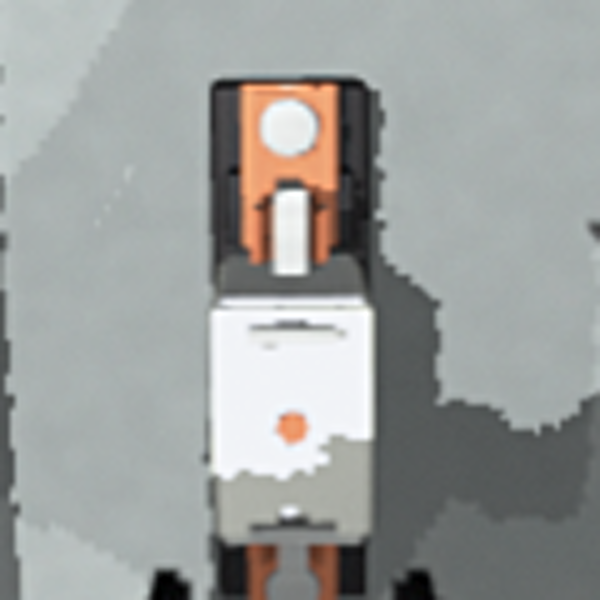

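Run:
```python
from cell import env
from tilt import *
s=env.state(); c=env.read_camera("wrist")
P=lambda q,p:(np.array(wproj(c,s,fp(*q,p)))-[200,110])*5
def r(q):
    o=[P(q,PTS['tf'])[1]-304,P(q,PTS['bf'])[1]-257,P(q,PTS['tb'])[1]-542,P(q,PTS['bladeEndTop'])[1]-188]
    w=P(q,(-22.5,15,46))[0]-P(q,(-22.5,-15,46))[0]; w2=P(q,(22.5,15,46))[0]-P(q,(22.5,-15,46))[0]
    return np.array(o+[abs(w)-162,abs(w2)-155])
o=least_squares(r,[0,10,-.1],x_scale=[1,1,.02]); print(o.x,np.degrees(o.x[2]),o.fun.round(1))
```

```text
[-3.43193050e+00  9.96531502e+00  2.91916375e-03] 0.16725576265627018 [ 1.4 -0.3 -3.7  2.5  3.7  3.1]
```

>>> apply_moves --pt "-0.1 -0.02 0" --pt "-0.1 -0.02 0" --pt "-0.1 -0.02 0" --pt "-0.1 -0.02 -1.5" --pt "-0.1 -0.02 -3.2" --pt "-0.1 -0.02 -4.4" --pt "-0.1 -0.02 -4.95" --pt "-0.1 -0.02 -4.95" --pt "-0.1 -0.02 -4.95" --pt "-0.1 -0.02 -4.95" --pt "-0.1 -0.02 -4.95" --pt "-0.1 -0.02 -4.95" --pt "-0.1 -0.02 -4.95" --yaw '[0,0,0,0,0,0,0,0,0,0,0,0,0]' --jaw '[-0.2,-0.2,-0.2,-0.2,-0.2,-0.2,-0.2,-0.2,1,1,1,1,1]'

```text
t: 19.1
eef_pos: [533.9, -168.2, 57.2]
tcp_rot: [-0.472, 1.562, -0.321]
ft_force: [-1.3, -0.7, 6.3]
opening: 0.312
```

```bash
python3 look.py g14
```

```text
19.1 [ 533.89 -168.19   57.18] op 29.7 F [-1.3 -0.7  6.3] M [-0.29  0.22 -0.03]
x axis [ 0.0081 -0.0027 -1.    ] yaw 98.66
```

View pics/g14.png

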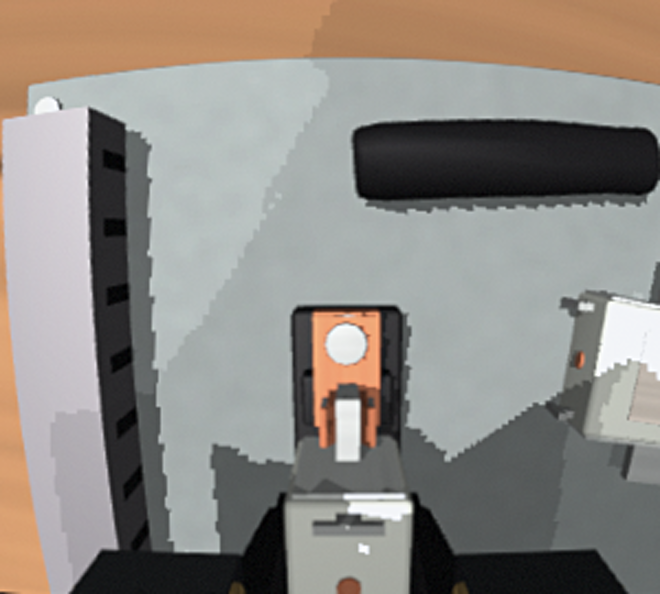

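>>> apply_moves --pt "0 0 0.1" --pt "0 0 0.2" --pt "0 0 0.3" --pt "0 0 0.4" --pt "0 0 0.4" --yaw '[0,0,0,0,0]' --jaw '[1,1,1,1,1]'

```text
t: 19.82
eef_pos: [534.2, -168.1, 67.9]
tcp_rot: [-0.466, 1.561, -0.315]
ft_force: [-0.3, -0.7, -2.7]
opening: 0.312
```

```bash
python3 look.py g15
```

```text
19.825 [ 534.19 -168.13   67.93] op 29.6 F [-0.3 -0.7 -2.7] M [ 0.04  0.03 -0.04]
x axis [ 0.0092 -0.003  -1.    ] yaw 98.66
```

View pics/g15.png

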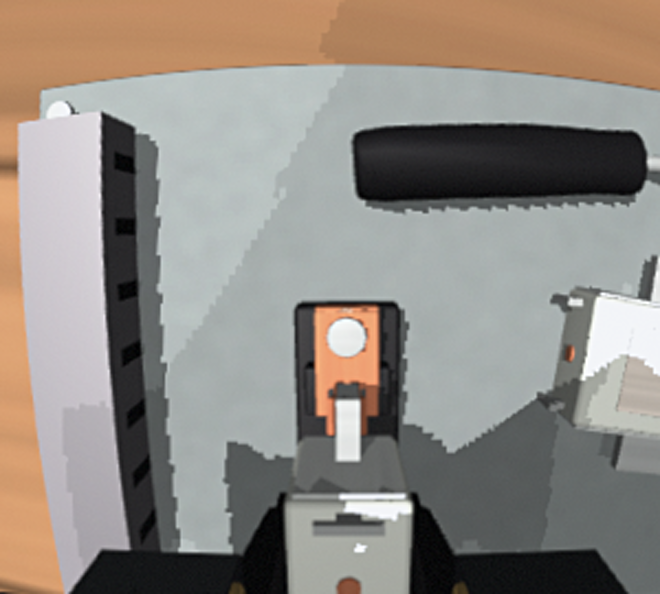

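>>> apply_moves --pt "0 0 0.2" --pt "0 0 0.4" --pt "0 0 0.6" --pt "0 0 0.66" --pt "0 0 0.66" --pt "0 0 0.66" --pt "0 0 0.66" --yaw '[0,0,0,0,0,0,0]' --jaw '[1,1,1,1,1,1,1]'

```text
t: 20.8
eef_pos: [534.0, -168.1, 83.9]
tcp_rot: [-0.463, 1.562, -0.312]
ft_force: [-0.5, -0.2, -2.3]
opening: 0.317
```

```bash
python3 lk2.py g16; python3 look.py g17
python3 - <<'E'
from cell import env
import cv2
c=env.read_camera("top"); f=cv2.cvtColor(c["frame"],4)
cv2.imwrite("pics/g17t.png",f)
E
```

```text
20.8 [ 533.98 -168.09   83.91] op 30.1 F [-0.5 -0.2 -2.3] M [ 0.07  0.03 -0.04]
20.85 [ 533.93 -168.08   83.91] op 30.1 F [ 0.2 -0.  -1.9] M [ 0.04  0.02 -0.01]
x axis [ 0.0084 -0.0027 -1.    ] yaw 98.66
```

View pics/g16.png

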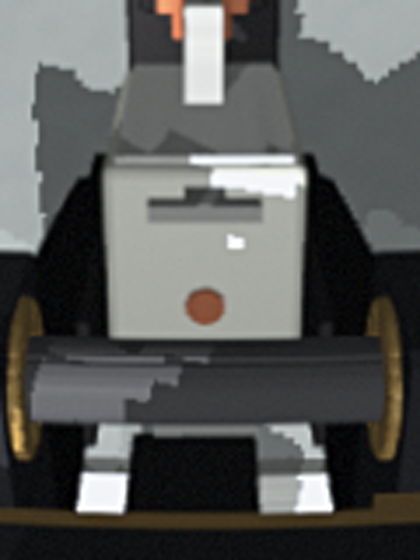

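View pics/g17.png

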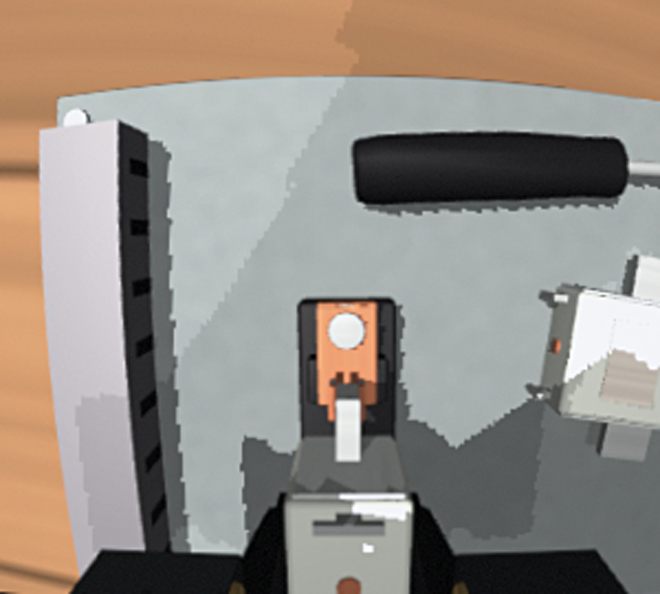

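View pics/g17s.png

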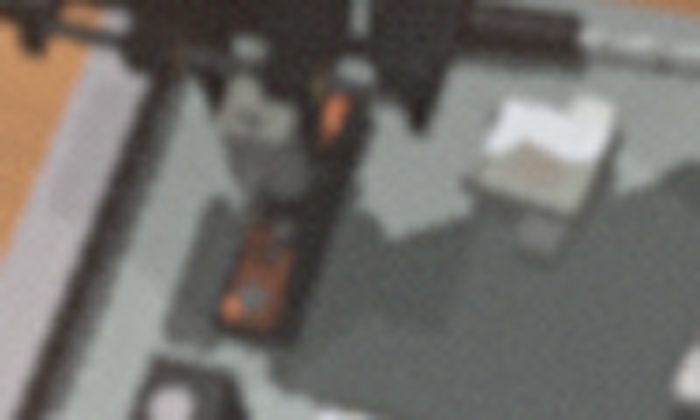

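View pics/g17t.png

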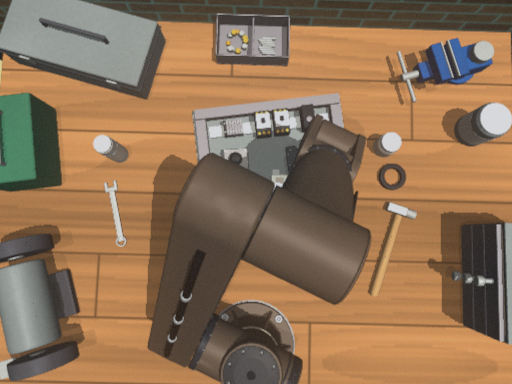

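Run:
```python
from cell import env
from tilt import *
s=env.state(); c=env.read_camera("wrist")
print(s["t"],s["eef_pos"],s["qvel"].round(3))
print(fit(c,s,dict(tf=224.6,bf=199.2,bladeEndTop=180.2),k=1))
for X,Z,d in ((-3.4,38,0),(-3.4,34,0),(-3.4,38,3)): print([round(wproj(c,s,fp(X,Z,np.radians(d),p))[1],1) for p in PTS.values()])
print(env.job_done())
```

```text
21.0 [ 533.98607361 -168.09263695   83.98802862] [-0.001 -0.    -0.    -0.001 -0.001 -0.001]
{'X': np.float64(-3.3), 'Z': np.float64(40.2), 'deg': np.float64(2.95), 'bladeA': np.float64(66.5), 'bladeB': np.float64(69.9), 'res': array([0., 0., 0.])}
[np.float64(228.0), np.float64(198.3), np.float64(299.6), np.float64(181.7)]
[np.float64(225.0), np.float64(196.5), np.float64(295.5), np.float64(180.0)]
[np.float64(222.7), np.float64(198.1), np.float64(297.3), np.float64(179.1)]
the job is handed in; nothing more can be done
None
```

I pressed the stop button, rocked the fuse link free of both clips and handed in the job at about 21 s. The link is held in the fingers, over its base. The interface gives no verdict, so the angles and heights below are my own estimates from the wrist camera.

- **Stop button:** I pressed it with shut fingers until the force rose to 19 N, then let it up before touching the fuse. I never moved over the start button.
- **Method:** The tool cannot tilt, so I gripped the link near one end, lifted that end about the other clip, and regripped at the other end.
- **Rocking:** It went up about 6.7° at the far end, back through level, then about 6.6° the other way with the lower blade still in its clip. The camera and the arm's movement put that blade anywhere from 31 to 40 mm, against the required 31 to 46 mm. I took it as about 36 mm.
- **Getting it level:** A third lift raised the link without levelling it; it stayed tilted about 5.5°. I pressed the high end back down with shut fingers until the link was level in both clips, then gripped it in the middle and drew it out.
- **Last checks:**
  - The arm was still, and the wrist carried only about 2 N, roughly the link's weight.
  - The fingers were 30 mm apart on the block.
  - The blades were about 66 to 70 mm above the base's underside, so 15 to 19 mm above the clip tips.
  - Tilt was 0 to 3°, and the link was about 3 mm off centre.
- **Other things:** The spare, wrench, spray can, jar, tape and hammer looked unmoved in the last pictures. I could see only the screwdriver's handle, and it looked unmoved. The arm hid some of the panel in the top view, and I did not measure any of these positions.

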